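# Open the pressure cap of a steam generator

## Robot

A 6-joint arm with a two-finger parallel gripper is mounted at the origin on the work surface. World frame = base frame: x ahead of the robot, y to its left, z up, the work surface at z = 0. Lengths are in m, angles in rad, forces in N, time in s.
With the tool pointing down it reaches from about 0.2 to 0.875 m from the base axis. Payload 3.4 kg.
Tool frame: the origin (TCP) lies midway between the tips of the shut fingers; the grasp point (between the pads) lies 19 mm behind it; z points along the fingers, x is the direction in which the jaws open and shut, and the axes are right-handed (so a half turn about z gives the same grasp; the last joint's range is limited). The gripper opens to 94 mm and grips with 3 to 60 N. Pads are 16 mm wide; open, the fingers measure 119 mm over their backs; the gripper's body (75 mm by 177 mm) begins 78 mm behind the grasp point.
Start: joints at [-1.379, 0.276, 1.505, -0, 1.361, -0.121], TCP at [0.177, -0.547, 0.205] pointing down, gripper open.
Joint ranges: [-2.89, 2.89], [-0.75, 2.08], [0.22, 2.7], [-1.18, 4.32], [0.11, 2.71], [-2.7, 2.7]. Speed limits (rad/s): [2.57, 2.57, 3.14, 3.14, 3.14, 3.14].

## Interface

Orientations are given as [roll, pitch, yaw] about the fixed x, y, z axes, in that order (R = Rz(yaw) Ry(pitch) Rx(roll)).
In Python, from station import ctrl, viewer, finder gives the robot as it stands. Calls block until the motion is done:
- ctrl.move_pose(position, orientation): joint-space move of the TCP to a pose.
- ctrl.move_l(position, frame=None, max_speed=0.15, max_force=None): straight line of the TCP; frame=None keeps the orientation; max_speed is the mean speed in m/s. With max_force (N) it stops when the force on the tool has changed by that much, and returns True; else False.
- ctrl.goto_joints(angles): joint-space move.
- ctrl.gripper_to(opening, grasp_force=None): finger opening in m; grasp_force is the grip in N (None keeps the last); returns when the fingers have stopped.
- ctrl.hold(seconds).
- ctrl.solve_ik(position, orientation): joint angles nearest the present ones, or None.
- ctrl.state(): the state.
- viewer.camera(name): name is "scene" or "top" or "wrist"; returns the picture (400x640x3 uint8, red, green, blue); there is no depth.
- viewer.calibration(name): a dict with "fx", "fy", "cx", "cy" (pixels), "eye" and "rotation" of the camera in the world; the wrist camera has in their place "tool_from_camera" (4x4, takes a point from camera to tool coordinates, whose origin is the TCP and whose axes are the tool frame's). Camera axes: x right, y up, looking along -z (the intrinsics and any distortion apply to the point x, -y, -z); pixel columns grow to the right and rows downward; lengths in m; the calibration is good to about 2 mm. A picture is of the moment at which its call begins: read the wrist's pose just before it. calibration takes no time and is no camera call.
A pose or a line that the arm cannot do raises ctrl.MotionError and nothing moves.
- ctrl.sign_off(): hands the job in, once; it reports no verdict.
Trained networks look in the newest picture that a camera, given by its name, has taken for a name from the list of things; names that differ only in an ending like _2 or _b are one class to them, and where a whole thing is asked for, a point or a joint stands for the part that bears it (a point fixed in the world has none). Each returns a list of dicts, best first, with "score" (0 to 1); they miss things now and then, are a little off and sometimes report something else, mostly with a low value. They report only what shows in the picture. A call takes as long as a camera call. They do not tell look-alikes from the thing itself.
- finder.regions_of(target, camera): "region" (400x640 bool, what is visible of it) and "point" ([column, row] in pixels, amid what is visible of it).
The state is a dict: "clock": time; "qpos": joint angles; "dq": joint speeds; "tau": joint torques, N m; "tool_pos": TCP position; "ee_rot": TCP orientation; "ft_force": force on the tool from outside, world axes, zero at the start; "torque": the same for the moment, N m; "finger_gap": finger opening in m.
Only numpy, scipy, OpenCV 4.12 (cv2) and the standard library are available. Lean on these libraries where they do the work, as an engineer would, in place of code of your own. Each camera call takes 0.05 s, during which the arm holds its last target.

## Task

The ironing boiler is switched off and cool and must be opened for refilling. Turn its filler cap anticlockwise (seen from above) until it meets its first stop, without forcing it, and keep it there a moment to let the last pressure out; then press the cap down, turn it on past the stop until it comes free, lift it off and set it down gently, right way up, in the blue tray. Leave the jug and the thread cones where they are.

Things in the scene. Friction and masses are not known exactly. Their poses are not given: they have to be found in the camera images.
- boiler: fixed white steam generator, a steel case 300 x 240 mm (its x and y), 172 mm high; origin at the centre of its underside, z up, switch panel on its -x face. On its top, at x = -30, y = 0 mm, is the filler neck with the cap on it; farther back stand a brass safety valve (41 mm high, at x = 105, y = -75 mm) and a black valve block (48 mm high, at x = 105, y = 65 mm)
- cap_center (a point): the filler cap (loose, about 160 g): a ribbed black round cap 62 mm across, 27.5 mm high with a flat top, and on it a red bar handle (see cap_bar); 49.5 mm high in all. Site on its axis, 25 mm above the lower edge of its skirt; z is the cap's axis, x runs along the bar. Two pins inside the skirt (at +x and -x) are held up under a flange of the neck by a sprung plate in the neck
- cap_bar (a point): middle of the cap's red bar handle, on the cap's axis 13.5 mm above cap_center; same axes. The bar is 56 mm long (x), 13 mm thick (y) and 22 mm high and is gripped across its thickness. Anticlockwise the cap turns with light friction (under 0.4 N m) for 0.5 to 1.0 rad to the first stop. Where that is cannot be seen and differs each time: it must be felt. Let go, the cap stays where it is
- neck_rim (a point): centre of the neck's rim, 36 mm above the case top (axes of the boiler). Shut, the cap's skirt edge is 16.5 mm below it. To pass the first stop, press the cap 6 to 8 mm straight down (12 to 16 N; it bottoms at 8 mm). It is free 0.9 to 1.1 rad beyond the first stop, where a wall ends the turn; there, let up, it rises about 6 mm, and a straight lift of 17 mm clears the neck. Let up sooner, it stays hooked but can be turned on
- tray_in (a point): centre of the inner floor (3 mm above the table) of the fixed square blue tray, 144 x 144 mm inside, walls 18 mm high above the table; the floor is flat. The cap is set down anywhere on this floor, on the edge of its skirt.
- jug_center (a point): white filling jug, loose, 108 mm across, 170 mm high, with a handle to its +y side (to 90 mm from the axis); point on its axis half-way up
- cone_a_center (a point): grey thread cone, loose, 72 mm across at the foot, 150 mm high; point on its axis half-way up
- cone_b_center (a point): blue thread cone, loose, 72 mm across at the foot, 150 mm high; point on its axis half-way up
Not all that is in view belongs to the job. There is more than one size of the part that bears cap_center; the job needs the smallest.

How it is judged:
By the outcome, as a careful person would: the job done as asked, in the order asked, and still so for the second after the job is handed in, with the robot touching nothing.
It also fails if it takes over 64 s, if anything falls off the work surface, if the arm or the gripper's body presses on something with over 40 N, if the wrist force passes 120 N, or if a joint passes its speed limit or range.

## Working session

There is one attempt and no reset: what is moved stays moved. The work goes in short steps, each a Python script; the robot and the scene stay as the last script left them, time stands still between calls to the robot, and variables do not carry over. Pictures are saved under pics/ and viewed, and the job is handed in when it is done.

```bash
ls; mkdir -p pics; python3 - <<'E'
from station import ctrl, viewer, finder
import cv2
for n in ("scene","top","wrist"):
    im=viewer.camera(n); cv2.imwrite(f"pics/{n}0.png",im[:,:,::-1])
    c=viewer.calibration(n); print(n,c)
print(ctrl.state())
E
```

```text
pics
scene {'fx': 414.52758659110367, 'fy': 414.52758659110367, 'cx': 306.704433368592, 'cy': 202.84840951023443, 'eye': array([ 0.81516595, -0.60279034,  0.95824399]), 'rotation': array([ 0.69851735, -0.00672872,  0.49259505])}
top {'fx': 381.0184656783282, 'fy': 381.0184656783282, 'cx': 322.4300193978372, 'cy': 199.24870189898226, 'eye': array([0.30789218, 0.01238879, 1.17772924]), 'rotation': array([ 0.21291798, -0.00291577, -1.56210505])}
wrist {'fx': 278.6387977601078, 'fy': 278.6387977601078, 'cx': 324.1538316756296, 'cy': 204.59220845927663, 'tool_from_camera': array([[ 9.99999469e-01,  1.01923461e-03, -1.48884570e-04,
         7.17812173e-04],
       [ 9.36764443e-04, -9.59990959e-01, -2.80029430e-01,
        -8.10674575e-02],
       [-4.28343527e-04,  2.80029142e-01, -9.59991404e-01,
        -1.79746584e-01],
       [ 0.00000000e+00,  0.00000000e+00,  0.00000000e+00,
         1.00000000e+00]])}
{'clock': 0.15, 'qpos': array([-1.37898904e+00,  2.76416897e-01,  1.50577096e+00,  1.10990624e-05,
        1.36069192e+00, -1.21002279e-01]), 'dq': array([ 0.00034965, -0.00142433, -0.00395733,  0.00045397, -0.00053375,
        0.00107589]), 'tau': array([ 1.28019154e-03, -4.04926264e+01, -2.37432575e+01,  7.01785111e-02,
        3.15496966e-02, -8.95339031e-05]), 'tool_pos': array([ 0.17686916, -0.54671113,  0.20485062]), 'ee_rot': array([-3.14142652e+00,  1.27639970e-03, -1.25798898e+00]), 'ft_force': array([-0.08904992, -0.09446821, -0.56696396]), 'torque': array([ 0.01804242, -0.00746391, -0.00082843]), 'finger_gap': 0.09420298344060779}
```

View pics/scene0.png

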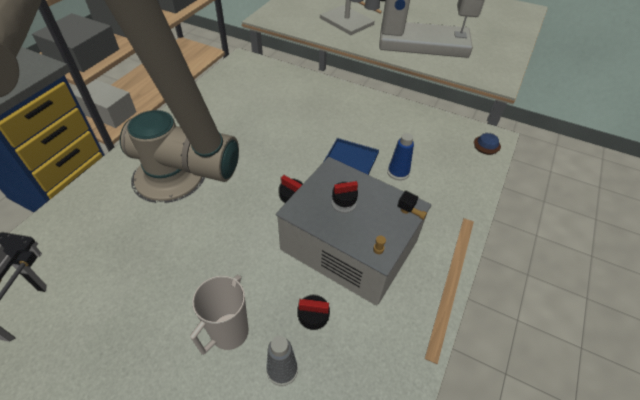

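View pics/top0.png

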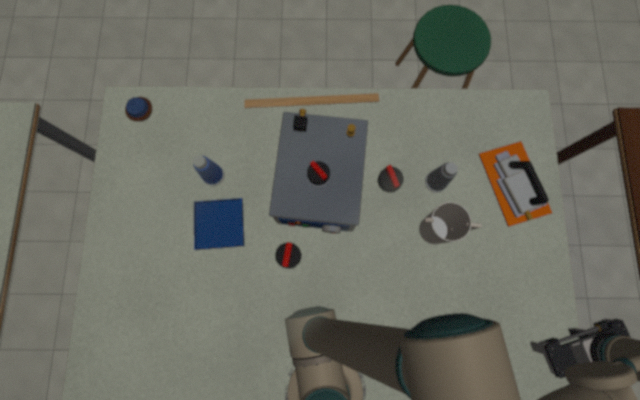

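View pics/wrist0.png

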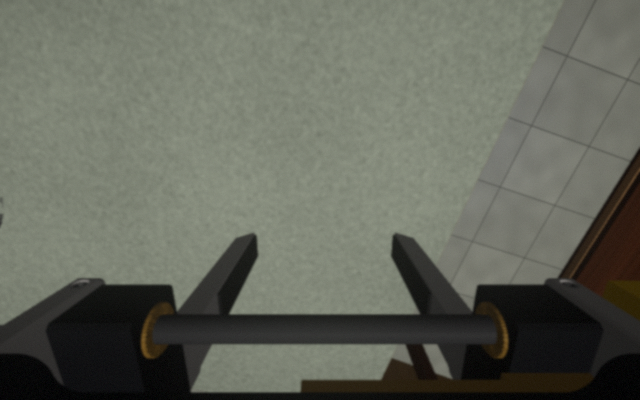

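The pictures show three cap look-alikes. In the top view they are at (318,173) on the boiler, (390,178) on the table and (288,255) on the table. In the scene view the same three are at (345,192), (313,311) and (291,188). The one on the boiler's neck fits the description. I'll measure all three.

```bash
cat > h.py <<'E'
from station import ctrl, viewer, finder
import cv2, numpy as np
from scipy.spatial.transform import Rotation as R
def cam(n, st=None):
    c=viewer.calibration(n)
    if n!="wrist":
        return c, np.array(c["eye"]), R.from_euler("xyz",c["rotation"]).as_matrix()
    T=np.array(c["tool_from_camera"]); Rt=R.from_euler("xyz",st["ee_rot"]).as_matrix()
    return c, np.array(st["tool_pos"])+Rt@T[:3,3], Rt@T[:3,:3]
def ray(n,px,st=None):
    c,e,M=cam(n,st); px=np.asarray(px,float)
    d=np.array([(px[0]-c["cx"])/c["fx"], -(px[1]-c["cy"])/c["fy"], -1.0])
    return e, M@d
def onz(n,px,z,st=None):
    e,d=ray(n,px,st); return e+d*(z-e[2])/d[2]
def proj(n,P,st=None):
    c,e,M=cam(n,st); q=M.T@(np.asarray(P,float)-e)
    return np.array([c["cx"]+c["fx"]*q[0]/-q[2], c["cy"]-c["fy"]*q[1]/-q[2]])
def save(name,im): cv2.imwrite(f"pics/{name}.png",im[:,:,::-1])
E
python3 - <<'E'
from h import *
ims={}
for n in ("top","scene"):
    ims[n]=viewer.camera(n)
    print("cal keys",viewer.calibration(n).keys())
    for t,z in (("cap_center",.21),("cap_bar",.23),("boiler",.172),("tray_in",.003),("jug_center",.085),("cone_a_center",.075)):
        for r in finder.regions_of(t,n)[:4]:
            m=r["region"].astype(np.uint8)
            if m.sum()==0: continue
            (c,s,a)=cv2.minAreaRect(cv2.findNonZero(m))
            print(n,t,round(r["score"],2),np.round(r["point"],1),m.sum(),np.round(c,1),np.round(s,1),round(a,1),onz(n,r["point"],z).round(3), onz(n,r["point"],.03).round(3))
im=ims["top"]
save("top_crop",cv2.resize(im[100:280,180:420],None,fx=3.3,fy=3.3,interpolation=cv2.INTER_CUBIC))
E
```

```text
cal keys dict_keys(['fx', 'fy', 'cx', 'cy', 'eye', 'rotation'])
top cap_center 0.84 [318.2 174.5] 481 [317.5 173. ] [24. 23.] 90.0 [0.584 0.023 0.21 ] [0.635 0.025 0.03 ]
top cap_center 0.71 [286.2 255.2] 563 [288.3 254.8] [25.5 26.2] 45.0 [0.372 0.101 0.21 ] [0.384 0.118 0.03 ]
top cap_center 0.57 [390.7 178.8] 550 [390.  179.5] [24.7 26.2] 45.0 [ 0.574 -0.168  0.21 ] [ 0.623 -0.201  0.03 ]
top cap_bar 0.89 [390.5 181.4] 540 [389.8 179.8] [24.7 25.5] 45.0 [ 0.561 -0.163  0.23 ] [ 0.615 -0.2    0.03 ]
top cap_bar 0.76 [288.5 255. ] 543 [288.3 255.3] [24.7 25.5] 45.0 [0.371 0.094 0.23 ] [0.385 0.111 0.03 ]
top cap_bar 0.65 [316.3 171.5] 487 [318.  173.5] [25. 22.] 90.0 [0.586 0.028 0.23 ] [0.645 0.031 0.03 ]
top boiler 0.67 [328.7 173.4] 9605 [319.7 171.8] [ 91.3 120.1] 7.9 [ 0.598 -0.005  0.172] [ 0.639 -0.008  0.03 ]
top boiler 0.59 [441.7 176.9] 642 [441.3 175.8] [21.2 36.1] 45.0 [ 0.591 -0.315  0.172] [ 0.631 -0.361  0.03 ]
top tray_in 0.68 [217.4 224.4] 2449 [219. 224.] [52. 50.] 90.0 [0.479 0.337 0.003] [0.475 0.329 0.03 ]
top tray_in 0.42 [439. 176.] 637 [441.3 176.3] [21.9 35.
[... 1233 characters left out ...]
3 ] [0.543 0.158 0.03 ]
scene cap_bar 0.8 [285.9 185.7] 405 [286.  185.5] [20.5 26.2] 45.0 [ 0.462 -0.038  0.23 ] [0.365 0.117 0.03 ]
scene boiler 0.63 [352.8 224.3] 13372 [348.1 223.2] [137.1 116. ] 29.2 [ 0.635 -0.025  0.172] [0.603 0.08  0.03 ]
scene tray_in 0.87 [353.6 150.8] 1128 [352.7 152.5] [46.8 27.3] 23.8 [0.472 0.384 0.003] [0.482 0.356 0.03 ]
scene jug_center 0.72 [221. 312.] 3372 [218.5 314. ] [76. 57.] 90.0 [ 0.456 -0.329  0.085] [ 0.433 -0.311  0.03 ]
scene jug_center 0.67 [401.2 159.8] 893 [400.7 155.7] [22.2 48. ] 10.5 [0.644 0.332 0.085] [0.633 0.391 0.03 ]
scene cone_a_center 0.71 [281.  362.5] 1337 [281.5 360. ] [50. 33.] 90.0 [ 0.629 -0.358  0.075] [ 0.62  -0.346  0.03 ]
```

View pics/top_crop.png

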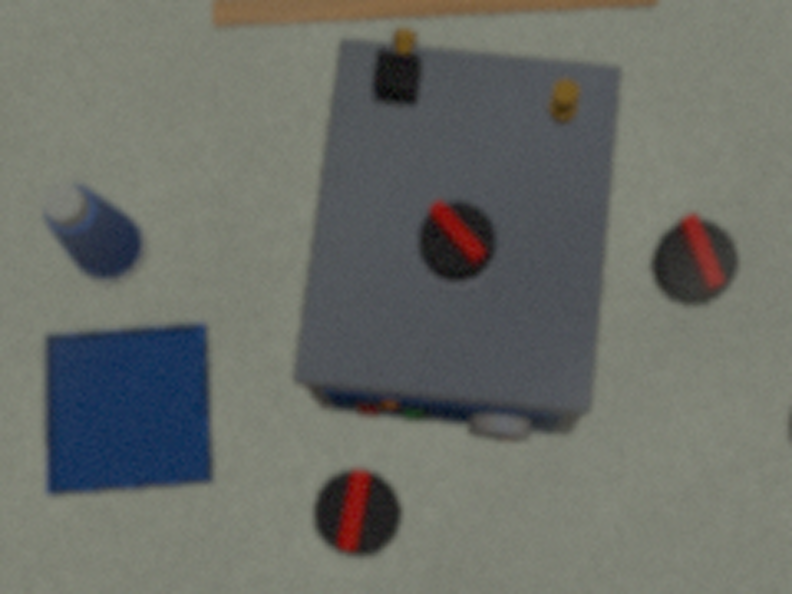

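Only the cap on the boiler measures about 23 px, although it is nearer the camera. The two on the table measure about 26 px and are the larger sizes. So the target is top (318,173). Next I'll raise the arm and look at it closely with the wrist camera.

```bash
python3 - <<'E'
from h import *
s=ctrl.state(); 
ctrl.move_l([s["tool_pos"][0],s["tool_pos"][1],0.36],max_speed=0.3)
print(ctrl.state()["clock"])
yaw=-0.82
Rt=R.from_euler("xyz",[np.pi,0,yaw]).as_matrix()
ctrl.move_pose([0.586,0.023,0.345],[np.pi,0,yaw])
ctrl.hold(0.2)
s=ctrl.state(); im=viewer.camera("wrist"); save("wrist1",im); np.save("w1.npy",im)
print(s["clock"],s["tool_pos"],s["ee_rot"],s["qpos"],s["ft_force"],s["torque"])
print(proj("wrist",[.586,.023,.23],s))
for t in ("cap_bar","cap_center"):
  for r in finder.regions_of(t,"wrist")[:3]: print(t,r["score"],r["point"],r["region"].sum(),onz("wrist",r["point"],.23,s))
hsv=cv2.cvtColor(im,cv2.COLOR_RGB2HSV)
m=(((hsv[...,0]<8)|(hsv[...,0]>172))&(hsv[...,1]>150)&(hsv[...,2]>70)).astype(np.uint8)
n,l,st,c=cv2.connectedComponentsWithStats(m)
for i in range(1,n):
  if st[i,4]>150:
    c2,sz,a=cv2.minAreaRect(cv2.findNonZero((l==i).astype(np.uint8)));print(c2,sz,a,st[i])
    for p in cv2.boxPoints((c2,sz,a)): print(onz("wrist",p,.241,s).round(4))
    print(onz("wrist",c2,.241,s))
E
```

```text
1.5167
4.2083 [0.58604896 0.02232015 0.34499805] [ 3.14157930e+00 -8.36456381e-05 -8.21097713e-01] [-8.05004302e-02  2.52106427e-01  1.20270315e+00 -6.67430177e-05
  1.68673035e+00  7.40589561e-01] [ 0.41620554  0.37912556 -0.45189073] [ 0.00680264 -0.03141759  0.05436011]
[323.31573032 199.66174345]
cap_bar 0.94 [211.9, 220.9] 1217 [0.48291507 0.09771188 0.23      ]
cap_bar 0.79 [430.1, 232.2] 909 [ 0.64043291 -0.09182482  0.23      ]
cap_bar 0.73 [323.2, 195.7] 2397 [0.58920009 0.0261414  0.23      ]
cap_center 0.93 [326.5, 190.7] 2364 [0.59574911 0.02732725 0.23      ]
cap_center 0.64 [209.8, 218.1] 1228 [0.48400205 0.10141427 0.23      ]
cap_center 0.58 [429.9, 230.9] 864 [ 0.64132166 -0.09045921  0.23      ]
(325.5, 199.5) (51.0, 13.0) 90.0 [319 174  14  52 651]
[0.6052 0.0469 0.241 ]
[0.6143 0.0371 0.241 ]
[ 0.5738 -0.0012  0.241 ]
[0.5642 0.0091 0.241 ]
[0.58991594 0.02345366 0.241     ]
(208.9512176513672, 221.43902587890625) (10.30746841430664, 36.85700988769531) 51.34019470214844 [193 208  33  27 355]
[0.4663 0.1078 0.241 ]
[0.5086 0.1006 0.241 ]
[0.5061 0.0902 0.241 ]
[0.4633 0.0971 0.241 ]
[0.48631446 0.09890856 0.241     ]
(431.5846252441406, 238.47691345214844) (10.418915748596191, 30.760610580444336) 29.744882583618164 [422 224  21  30 306]
[ 0.6191 -0.0923  0.241 ]
[ 0.6514 -0.0807  0.241 ]
[ 0.6542 -0.0924  0.241 ]
[ 0.6218 -0.1044  0.241 ]
[ 0.63684187 -0.09233551  0.241     ]
```

View pics/wrist1.png

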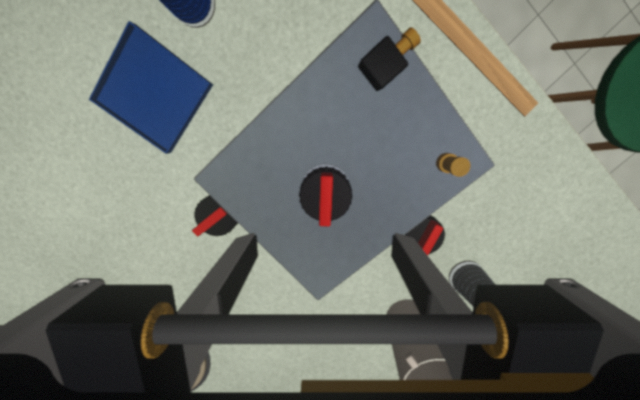

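The wrist view confirms the target: its bar is at (326,200) on the neck, with the bar nearly along the image column. I'll refine centre and yaw by fitting model silhouettes in this picture and the top one.

```bash
cat > fit.py <<'E'
from h import *
from scipy.optimize import minimize
def redmask(im):
    h=cv2.cvtColor(im,cv2.COLOR_RGB2HSV)
    return (((h[...,0]<8)|(h[...,0]>172))&(h[...,1]>150)&(h[...,2]>60))
def barpts(x,y,psi,zb):
    P=[];c,s=np.cos(psi),np.sin(psi)
    for a in(-.028,.028):
        for b in(-.0065,.0065):
            for z in(zb+.0275,zb+.0495): P.append([x+c*a-s*b,y+s*a+c*b,z])
    return P
def cappts(x,y,zb):
    t=np.linspace(0,2*np.pi,48,endpoint=False)
    return [[x+.031*np.cos(a),y+.031*np.sin(a),z] for a in t for z in(zb,zb+.0275)]
def sil(n,P,st,shape=(400,640),k=4):
    q=np.array([proj(n,p,st) for p in P]); h=cv2.convexHull(((q+.5)*k*16).astype(np.int32)) if False else cv2.convexHull((q*16).astype(np.int32))
    m=np.zeros(shape,np.uint8); cv2.fillConvexPoly(m,h,255,cv2.LINE_AA,4); return m/255.
def fit(n,st,red,zb,x0,cap=None):
    def f(v):
        e=0
        if red is not None: e+=np.abs(sil(n,barpts(v[0],v[1],v[2],zb),st)-red).sum()
        if cap is not None: e+=np.abs(np.maximum(sil(n,cappts(v[0],v[1],zb),st),sil(n,barpts(v[0],v[1],v[2],zb),st))-cap).sum()
        return e
    S=np.array([x0]+[np.add(x0,d) for d in([.006,0,0],[0,.006,0],[0,0,.12])])
    r=minimize(f,x0,method="Nelder-Mead",options=dict(initial_simplex=S,xatol=1e-5,fatol=.1))
    return r.x,r.fun
E
python3 - <<'E'
from fit import *
s=dict(tool_pos=[0.58604896,0.02232015,0.34499805],ee_rot=[3.14157930,-8.36456381e-05,-8.21097713e-01])
im=np.load("w1.npy"); red=redmask(im).astype(float); b=np.zeros_like(red); b[165:235,295:360]=1; red*=b
g=im.max(axis=2); dark=((g<62)|(red>0)).astype(np.uint8)*b.astype(np.uint8)
dark=cv2.morphologyEx(dark,cv2.MORPH_CLOSE,np.ones((3,3),np.uint8)).astype(float)
print(red.sum(),dark.sum())
for c in(None,dark): print(fit("wrist",s,red,.1915,[.588,.024,.75],c))
print("cap only",fit("wrist",s,None,.1915,[.588,.024,.75],dark))
t=viewer.camera("top"); 
rt=redmask(t).astype(float); b=np.zeros_like(rt); b[155:190,300:335]=1
print("top",fit("top",None,rt*b,.1915,[.588,.024,.75]))
o=cv2.resize(im[150:250,260:390],None,fx=5,fy=5,interpolation=cv2.INTER_NEAREST)
v,_=fit("wrist",s,red,.1915,[.588,.024,.75],dark)
for P in(cappts(v[0],v[1],.1915),barpts(*v,.1915)):
    h=cv2.convexHull(np.array([(proj("wrist",p,s)-[260,150]+.5)*5 for p in P],np.int32)); cv2.polylines(o,[h],True,(0,255,0))
save("fit1",o)
E
```

```text
653.0 2238.0
(array([0.58912311, 0.02277441, 0.71073565]), np.float64(117.12156862745098))Traceback (most recent call last):
  File "<stdin>", line 7, in <module>
  File "fit.py", line 25, in fit
    r=minimize(f,x0,method="Nelder-Mead",options=dict(initial_simplex=S,xatol=1e-5,fatol=.1))
    res = _minimize_neldermead(fun, x0, args, callback, bounds=bounds,
                               **options)
    fxr = func(xr)
    fx = function(np.copy(x), *(wrapper_args + args))
  File "fit.py", line 22, in f
    if cap is not None: e+=np.abs(np.maximum(sil(n,cappts(v[0],v[1],zb),st),sil(n,barpts(v[0],v[1],v[2],zb),st))-cap).sum()
                                             ~~~^^^^^^^^^^^^^^^^^^^^^^^^^^^
  File "fit.py", line 16, in sil
    q=np.array([proj(n,p,st) for p in P]); h=cv2.convexHull(((q+.5)*k*16).astype(np.int32)) if False else cv2.convexHull((q*16).astype(np.int32))
                ~~~~^^^^^^^^
  File "h.py", line 17, in proj
    c,e,M=cam(n,st); q=M.T@(np.asarray(P,float)-e)
          ~~~^^^^^^
  File "h.py", line 5, in cam
    c=viewer.calibration(n)
ValueError: time passes only in moves, steps and waits
```

```bash
sed -i 's/^def cam(n, st=None):/_C={}\ndef cam(n, st=None):/; s/    c=viewer.calibration(n)/    if n not in _C: _C[n]=viewer.calibration(n)\n    c=_C[n]/' h.py
cat > f1.py <<'E'
from fit import *
s=dict(tool_pos=[0.58604896,0.02232015,0.34499805],ee_rot=[3.14157930,-8.36456381e-05,-8.21097713e-01])
im=np.load("w1.npy"); red=redmask(im).astype(float); b=np.zeros_like(red); b[165:235,295:360]=1; red*=b
g=im.max(axis=2); dark=((g<62)|(red>0)).astype(np.uint8)*b.astype(np.uint8)
dark=cv2.morphologyEx(dark,cv2.MORPH_CLOSE,np.ones((3,3),np.uint8)).astype(float)
print(red.sum(),dark.sum())
for c in(None,dark): print(fit("wrist",s,red,.1915,[.588,.024,.75],c))
print("cap only",fit("wrist",s,None,.1915,[.588,.024,.75],dark))
t=viewer.camera("top"); 
rt=redmask(t).astype(float); b=np.zeros_like(rt); b[155:190,300:335]=1
print("top",fit("top",None,rt*b,.1915,[.588,.024,.75]))
o=cv2.resize(im[150:250,260:390],None,fx=5,fy=5,interpolation=cv2.INTER_NEAREST)
v,_=fit("wrist",s,red,.1915,[.588,.024,.75],dark)
for P in(cappts(v[0],v[1],.1915),barpts(*v,.1915)):
    h=cv2.convexHull(np.array([(proj("wrist",p,s)-[260,150]+.5)*5 for p in P],np.int32)); cv2.polylines(o,[h],True,(0,255,0))
save("fit1",o); print(ctrl.state()["clock"])
E
python3 f1.py
```

```text
653.0 2238.0
(array([0.58912311, 0.02277441, 0.71073565]), np.float64(117.12156862745098))
(array([0.58818209, 0.02189983, 0.72316603]), np.float64(471.60392156862747))
cap only (array([0.5868986 , 0.02113153, 0.66316176]), np.float64(353.07450980392156))
top (array([0.59187766, 0.02372859, 0.69359836]), np.float64(50.607843137254896))
4.4083
```

View pics/fit1.png

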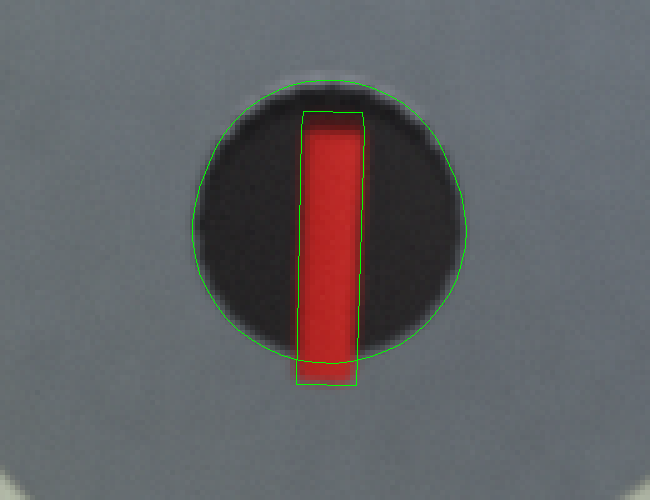

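Fit: axis (0.5885, 0.0225), bar yaw about 0.715, so tool yaw −0.856. The green model outline lies on the cap and bar. Now I'll descend with a force guard and grip.

```bash
python3 - <<'E'
from h import *
Y=-0.856
ctrl.gripper_to(0.045)
ctrl.move_pose([.5885,.0225,.26],[np.pi,0,Y])
f0=ctrl.state(); print(f0["clock"],f0["ft_force"],f0["torque"],f0["finger_gap"])
h=ctrl.move_l([.5885,.0225,.2215],max_speed=0.05,max_force=3)
s=ctrl.state(); print(h,s["clock"],s["tool_pos"],s["ft_force"])
ctrl.gripper_to(0.0,45)
s=ctrl.state(); print(s["clock"],s["tool_pos"],s["ee_rot"],s["ft_force"]-f0["ft_force"],s["torque"]-f0["torque"],s["finger_gap"])
im=viewer.camera("wrist"); save("wrist2",im)
print(ctrl.state()["tau"],ctrl.state()["qpos"])
E
```

```text
5.7333 [ 0.64604614 -0.42985966  0.01757716] [-0.01704555 -0.02995018 -0.00300946] 0.044642717044464014
False 6.65 [0.58873311 0.02248031 0.22173642] [ 0.28458024 -0.44113169  0.82502718]
7.25 [0.58839802 0.02263698 0.22161215] [-3.14151935e+00  2.10581587e-04 -8.55893641e-01] [0.30966704 1.27921925 0.18993516] [0.05647468 0.15004627 0.05105293] 0.012555627801901365
[-2.80708177e-01 -4.11111653e+01 -2.40972108e+01 -7.83960521e-02
 -2.21404256e-01  2.03701307e-02] [-7.98526762e-02  2.88637163e-01  1.44659361e+00  2.15567340e-04
  1.40642573e+00  7.76067068e-01]
```

View pics/wrist2.png

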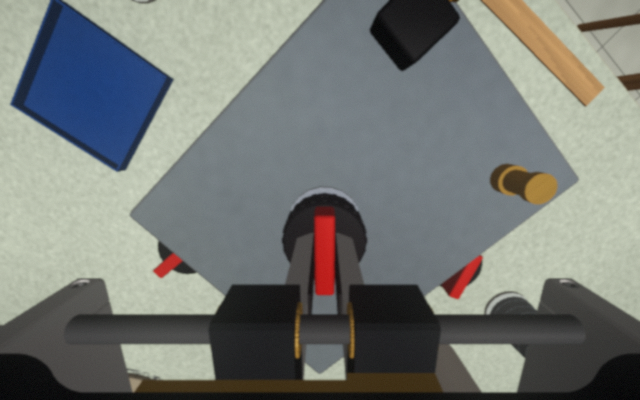

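Gripped: gap 12.6 mm, with the bar at (325,250) between the fingers. I'll turn in small steps and log the twist moment.

```bash
cat > turn.py <<'E'
from h import *
def sp(y,p): ctrl.move_l(p,frame=[np.pi,0,y],max_speed=0.15)
E
python3 - <<'E'
from turn import *
Y=-0.856; p=[.5885,.0225,.2215]
for d in (0.05,0.15,0.27,0.40):
    sp(Y+d,p); s=ctrl.state()
    print(d,round(s["clock"],2),"yaw",round(s["ee_rot"][2]-Y,4),"F",s["ft_force"].round(2),"Mz",s["torque"].round(3),"t6",round(s["tau"][5],3))
    if abs(s["torque"][2])>0.6: break
E
```

```text
0.05 7.55 yaw 0.0491 F [-0.66 -0.18  0.94] Mz [0.043 0.03  0.103] t6 0.056
0.15 7.8 yaw 0.1472 F [-0.51  0.45  1.26] Mz [-0.012  0.011  0.161] t6 0.03
0.27 8.07 yaw 0.2643 F [-0.21  1.17  1.6 ] Mz [ 0.17   0.085 -0.707] t6 -0.812
```

```bash
python3 - <<'E'
from turn import *
Y=-0.856
for i in range(3):
    ctrl.hold(0.1); s=ctrl.state()
    print(round(s["clock"],2),"yaw",round(s["ee_rot"][2]-Y,4),s["tool_pos"],"F",s["ft_force"].round(2),"M",s["torque"].round(3),"t6",round(s["tau"][5],3),s["finger_gap"])
save("wrist3",viewer.camera("wrist"));save("scene3",viewer.camera("scene")[120:300,240:480])
E
```

```text
8.17 yaw 0.2662 [0.58843519 0.02264527 0.2215787 ] F [-1.03  1.2   1.96] M [ 0.162  0.081 -0.806] t6 -0.721 0.013084813567968203
8.27 yaw 0.2676 [0.58845091 0.02264394 0.22156433] F [-1.35  1.33  2.01] M [ 0.163  0.084 -0.769] t6 -0.735 0.012493459980200848
8.37 yaw 0.2686 [0.58845785 0.02263577 0.22158528] F [-0.32  0.99  1.28] M [ 0.154  0.138 -0.742] t6 -0.747 0.013147549143675526
```

View pics/wrist3.png

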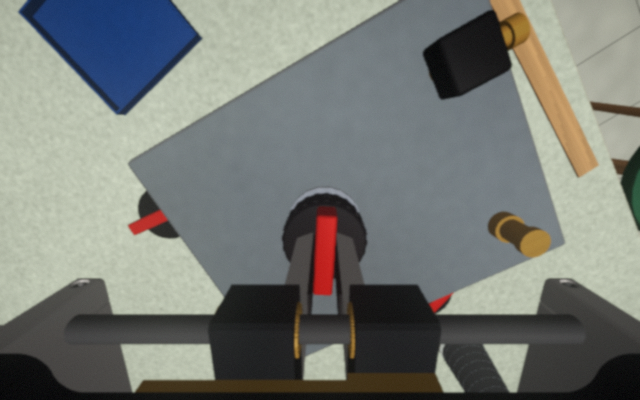

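View pics/scene3.png

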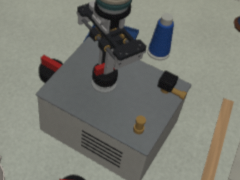

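```bash
python3 - <<'E'
from fit import *
for n in("wrist2","wrist3"):
    im=cv2.imread(f"pics/{n}.png")[:,:,::-1].copy(); m=redmask(im); m[:200]=0;m[300:]=0;m[:,:305]=0;m[:,345:]=0
    p=cv2.findNonZero(m.astype(np.uint8)); vx,vy,x,y=cv2.fitLine(p,cv2.DIST_L2,0,.01,.01).ravel()
    print(n,len(p),np.arctan2(vx,vy),x,y)
    # edges per row
    for r in range(210,295,12):
        c=np.where(m[r])[0]; print(r,c.min() if len(c) else None,c.max() if len(c) else None)
E
```

```text
wrist2 1823 0.0013403455 324.30115 250.21887
210 316 332
222 314 335
234 314 334
246 314 335
258 314 335
270 314 335
282 315 334
294 317 331
wrist3 1806 3.0832572 324.51495 250.35715
210 318 335
222 316 337
234 315 335
246 314 335
258 314 335
270 314 334
282 313 332
294 317 330
```

The moment built up to about 0.75 N m at roughly 0.2 rad, earlier than the 0.5–1.0 rad described. I'll relieve it and probe again slowly rather than force it.

```bash
python3 - <<'E'
from turn import *
Y=-0.856; p=[.5885,.0225,.2215]
for d in (0.23,0.20,0.22,0.24,0.26):
    sp(Y+d,p); ctrl.hold(0.05); s=ctrl.state()
    print(d,round(s["clock"],2),"yaw",round(s["ee_rot"][2]-Y,4),"F",s["ft_force"].round(2),"M",s["torque"].round(3),"t6",round(s["tau"][5],3))
E
```

```text
0.23 8.77 yaw 0.231 F [-1.48  1.53  1.96] M [ 0.208  0.158 -0.516] t6 -0.479
0.2 9.07 yaw 0.2013 F [-1.41  2.05  2.36] M [ 0.285  0.192 -0.124] t6 -0.166
0.22 9.37 yaw 0.2197 F [-1.12  1.04  3.06] M [ 0.245  0.154 -0.433] t6 -0.43
0.24 9.67 yaw 0.2394 F [-0.06  1.78  3.17] M [ 0.357  0.191 -0.569] t6 -0.594
0.26 9.97 yaw 0.2594 F [-1.78  2.32  3.09] M [ 0.354  0.206 -0.681] t6 -0.721
```

```bash
python3 - <<'E'
from turn import *
from fit import redmask
Y=-0.856; p=[.5885,.0225,.2215]
def lean(name):
    im=viewer.camera("wrist"); save(name,im); m=redmask(im); m[:200]=0;m[300:]=0;m[:,:300]=0;m[:,350:]=0
    q=cv2.findNonZero(m.astype(np.uint8)); vx,vy,x,y=cv2.fitLine(q,cv2.DIST_L2,0,.01,.01).ravel()
    a=np.arctan2(vx,vy); a=(a+np.pi/2)%np.pi-np.pi/2; return a,x,y,len(q)
def st(t):
    s=ctrl.state(); print(t,round(s["clock"],2),"yaw",round(s["ee_rot"][2]-Y,4),"F",s["ft_force"].round(2),"M",s["torque"].round(3),"t6",round(s["tau"][5],3),round(s["finger_gap"],4)); return s
sp(Y+0.195,p); st("back"); print(lean("w4"))
ctrl.gripper_to(0.03); st("open"); print(lean("w5"))
ctrl.gripper_to(0.0,55); st("grip"); print(lean("w6"))
for d in(.21,.225,.24,.255):
    sp(Y+d,p); ctrl.hold(.05); st(d)
print(lean("w7"))
E
```

```text
back 10.22 yaw 0.1971 F [-1.08  2.15  2.98] M [ 0.384  0.23  -0.211] t6 -0.156 0.0131
(np.float32(-0.008888841), np.float32(324.26953), np.float32(250.19957), 1829)
open 10.76 yaw 0.1952 F [-0.26  0.04  0.44] M [-0.048 -0.031  0.029] t6 -0.002 0.0299
(np.float32(-0.013355851), np.float32(324.07147), np.float32(249.81741), 1791)
grip 11.22 yaw 0.1948 F [-0.45  0.67 -0.78] M [ 0.03   0.01  -0.122] t6 -0.108 0.013
(np.float32(-0.008712888), np.float32(324.22522), np.float32(250.25), 1816)
0.21 11.57 yaw 0.2097 F [-1.5   0.07 -0.82] M [-0.047  0.113 -0.325] t6 -0.314 0.0127
0.225 11.88 yaw 0.2247 F [-0.56  0.5   1.56] M [ 0.072  0.063 -0.48 ] t6 -0.488 0.0124
0.24 12.18 yaw 0.2398 F [-0.64  0.6   0.63] M [ 0.08   0.196 -0.598] t6 -0.615 0.0126
0.255 12.47 yaw 0.2548 F [-1.39  0.29  0.54] M [ 0.147  0.197 -0.677] t6 -0.725 0.0125
(np.float32(-0.048009038), np.float32(324.40607), np.float32(250.47162), 1815)
```

View pics/w5.png

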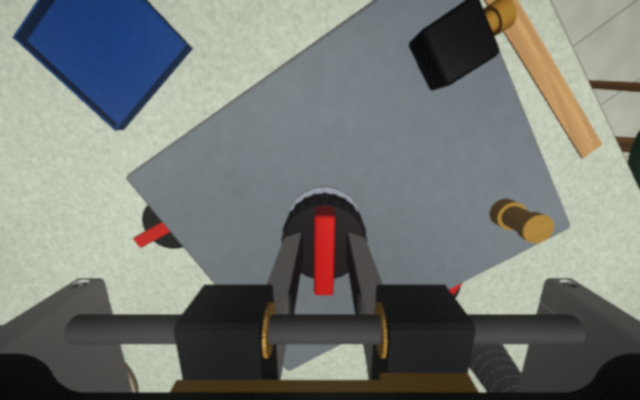

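```bash
cat >> turn.py <<'E'
from fit import redmask
Y=-0.856; p=[.5885,.0225,.2215]
def lean(name):
    im=viewer.camera("wrist"); save(name,im); m=redmask(im); m[:200]=0;m[300:]=0;m[:,:300]=0;m[:,350:]=0
    q=cv2.findNonZero(m.astype(np.uint8)); vx,vy,x,y=cv2.fitLine(q,cv2.DIST_L2,0,.01,.01).ravel()
    a=np.arctan2(vx,vy); a=(a+np.pi/2)%np.pi-np.pi/2; return a,x,y,len(q)
def st(t):
    s=ctrl.state(); print(t,round(s["clock"],2),"yaw",round(s["ee_rot"][2]-Y,4),"z",round(s["tool_pos"][2],4),"F",s["ft_force"].round(2),"M",s["torque"].round(3),"t6",round(s["tau"][5],3),round(s["finger_gap"],4)); return s
E
python3 - <<'E'
from turn import *
for d in(.20,.17,.14,.10): sp(Y+d,p); ctrl.hold(.05); st(d)
print(lean("w8"))
for d in(.13,.16,.18,.20): sp(Y+d,p); ctrl.hold(.05); st(d)
print(lean("w9"))
E
```

```text
0.2 12.82 yaw 0.2019 z 0.2215 F [-0.91  0.27  1.28] M [ 0.095  0.143 -0.18 ] t6 -0.188 0.0128
0.17 13.12 yaw 0.1714 z 0.2215 F [-1.03 -0.12  1.66] M [ 0.073  0.191 -0.043] t6 -0.006 0.0127
0.14 13.43 yaw 0.1409 z 0.2215 F [-0.28  0.72  0.71] M [0.104 0.143 0.011] t6 0.002 0.0124
0.1 13.72 yaw 0.101 z 0.2215 F [0.16 0.03 0.15] M [ 0.037  0.128 -0.066] t6 -0.05 0.0127
(np.float32(-0.0070744753), np.float32(324.23804), np.float32(250.0984), 1819)
0.13 14.07 yaw 0.1298 z 0.2215 F [-0.94  0.89  0.67] M [-0.025  0.073  0.   ] t6 0.01 0.0122
0.16 14.38 yaw 0.1594 z 0.2215 F [ 0.19 -0.86  0.03] M [-0.05  -0.018  0.013] t6 -0.0 0.0128
0.18 14.68 yaw 0.1795 z 0.2215 F [-1.07  0.12  0.54] M [-0.047 -0.007 -0.078] t6 -0.098 0.0126
0.2 14.97 yaw 0.1994 z 0.2215 F [ 0.07 -0.22 -0.41] M [-0.034 -0.    -0.235] t6 -0.216 0.0127
(np.float32(-0.011283994), np.float32(324.23407), np.float32(250.2033), 1820)
```

The cap turns freely between 0.10 and 0.17 rad and is held firmly from about 0.18 rad, so this acts like a stop. It is earlier than described if the cap started fully shut. To decide, I'll feel gently for the clockwise end. If end to stop is 0.5–1.0 rad, this is the first stop.

```bash
python3 - <<'E'
from turn import *
d=.16
while d>-.85:
    d-=.06
    sp(Y+d,p); s=st(round(d,3))
    if s["torque"][2]>0.35: break
print(lean("w10"))
E
```

```text
0.1 15.28 yaw 0.1022 z 0.2215 F [-0.18 -0.21 -0.01] M [-0.059 -0.007 -0.167] t6 -0.03 0.0128
0.04 15.53 yaw 0.0425 z 0.2215 F [ 0.11  0.16 -0.01] M [-0.035 -0.051 -0.111] t6 -0.077 0.0126
-0.02 15.78 yaw -0.0175 z 0.2215 F [-0.9  -0.28 -0.35] M [-0.017  0.019 -0.099] t6 -0.057 0.0127
-0.08 16.02 yaw -0.0775 z 0.2215 F [-1.05  0.12  0.58] M [-0.004  0.06  -0.12 ] t6 -0.069 0.0125
-0.14 16.27 yaw -0.1375 z 0.2215 F [-0.71 -0.3   0.56] M [-0.009 -0.009 -0.087] t6 -0.065 0.0128
-0.2 16.52 yaw -0.1976 z 0.2215 F [ 0.13 -0.11  0.56] M [-0.026  0.    -0.192] t6 -0.082 0.0125
-0.26 16.77 yaw -0.2576 z 0.2215 F [-0.04 -0.47  0.29] M [-0.028  0.031 -0.134] t6 -0.069 0.0125
-0.32 17.02 yaw -0.3175 z 0.2215 F [-0.84 -0.55  0.81] M [-0.051  0.021 -0.158] t6 -0.071 0.0124
-0.38 17.27 yaw -0.3776 z 0.2215 F [-1.58 -0.51  0.79] M [-0.024  0.041 -0.069] t6 -0.064 0.0125
-0.44 17.52 yaw -0.4376 z 0.2215 F [-0.32  0.48  0.41] M [ 0.015  0.105 -0.118] t6 -0.07 0.0125
-0.5 17.77 yaw -0.4976 z 0.2215 F [-0.7  -0.09  0.46] M [-0.017  0.035 -0.187] t6 -0.065 0.0128
-0.56 18.02 yaw -0.5575 z 0.2215 F [-1.2  -0.06  0.64] M [-0.051  0.036 -0.131] t6 -0.056 0.0123
-0.62 18.27 yaw -0.6175 z 0.2215 F [ 0.19 -0.01  0.69] M [-0.042  0.095 -0.101] t6 -0.068 0.0123
-0.68 18.52 yaw -0.6776 z 0.2215 F [ 0.13 -0.55 -0.79] M [-0.062  0.109 -0.085] t6 -0.063 0.0128
-0.74 18.77 yaw -0.7376 z 0.2215 F [-1.09  0.34  0.11] M [-0.008  0.056 -0.073] t6 -0.069 0.0125
-0.8 19.02 yaw -0.7975 z 0.2215 F [-0.2  -1.38  0.04] M [-0.111  0.059 -0.123] t6 -0.067 0.0127
-0.86 19.27 yaw -0.8575 z 0.2215 F [ 0.05 -1.44  0.25] M [-0.052  0.044 -0.113] t6 -0.075 0.0124
(np.float32(-0.009331822), np.float32(324.22937), np.float32(249.97762), 1831)
```

```bash
python3 - <<'E'
from turn import *
for d in(-.6,-.3,-.05,.10,.15,.18,.20,.22,): sp(Y+d,p); ctrl.hold(.03 if d>.05 else 0); s=st(d)
print(lean("w11"))
sp(Y+.175,p); st("relieved")
ctrl.gripper_to(.047); 
sp(Y+.45,p); ctrl.hold(.05); st("open,.45"); print(lean("w12"))
E
```

```text
-0.6 19.73 yaw -0.6008 z 0.2215 F [ 0.29 -0.47  0.63] M [0.044 0.002 0.116] t6 0.074 0.0123
-0.3 20.18 yaw -0.3024 z 0.2215 F [0.42 0.71 0.1 ] M [ 0.036 -0.098  0.152] t6 0.099 0.0126
-0.05 20.58 yaw -0.0531 z 0.2215 F [0.23 1.19 0.15] M [ 0.023 -0.09   0.086] t6 0.095 0.0124
0.1 20.92 yaw 0.0964 z 0.2215 F [0.21 0.09 0.28] M [ 0.066 -0.144  0.103] t6 0.107 0.0127
0.15 21.2 yaw 0.1475 z 0.2215 F [-0.1   0.52  0.19] M [ 0.094 -0.11   0.093] t6 0.084 0.0125
0.18 21.48 yaw 0.1785 z 0.2215 F [-0.3   0.86  0.33] M [ 0.083 -0.138 -0.037] t6 -0.043 0.0123
0.2 21.77 yaw 0.199 z 0.2215 F [ 0.58  0.42 -0.14] M [ 0.081 -0.154 -0.164] t6 -0.214 0.0127
0.22 22.05 yaw 0.2191 z 0.2215 F [-0.39  1.24  0.04] M [ 0.142 -0.113 -0.386] t6 -0.43 0.0129
(np.float32(-0.021695256), np.float32(324.28177), np.float32(250.34782), 1817)
relieved 22.35 yaw 0.1763 z 0.2215 F [0.93 1.   0.15] M [ 0.139 -0.052 -0.056] t6 -0.045 0.0122
open,.45 23.53 yaw 0.4481 z 0.2215 F [ 0.72 -0.85 -0.47] M [-0.084 -0.03  -0.06 ] t6 -0.001 0.047
(np.float32(-0.2941867), np.float32(325.1959), np.float32(250.24551), 1894)
```

View pics/w12.png

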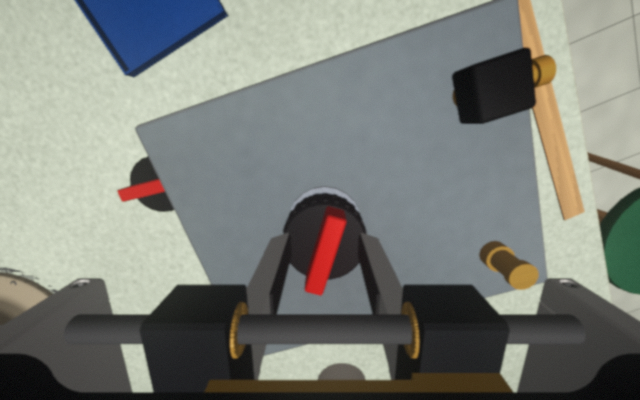

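With the gripper open, it turns through that angle without resistance, so the robot itself is not blocked. In the picture the bar stayed behind at (325,250). The resistance comes from the cap, it repeats at the same angle (three approaches), and turning back is free. I take it as the first stop. Now I'll regrip with the tips seated on the cap's top, turn to the stop and hold.

```bash
python3 - <<'E'
from turn import *
sp(Y+.168,p); f0=st("pre")
h=ctrl.move_l([p[0],p[1],.214],max_speed=.02,max_force=2.5); s=st(("contact",h)); z=s["tool_pos"][2]
ctrl.move_l([p[0],p[1],z+.0002],max_speed=.02)
ctrl.gripper_to(0,60); st("grip")
q=[p[0],p[1],z+.0002]
for d in(.185,.20,.212):
    sp(Y+d,q); ctrl.hold(.05); s=st(d)
    if s["torque"][2]<-.3: break
ctrl.hold(2.5); s=st("held"); print(lean("w13"))
np.save("z0.npy",[z+.0002,d])
E
```

```text
pre 24.02 yaw 0.1697 z 0.2215 F [-0.83 -0.8   0.02] M [-0.073 -0.028 -0.019] t6 0.05 0.0468
('contact', True) 24.27 yaw 0.1688 z 0.2195 F [0.5  1.12 3.48] M [0.008 0.075 0.052] t6 0.019 0.047
grip 25.16 yaw 0.1682 z 0.2197 F [0.69 0.29 1.05] M [-0.062 -0.099 -0.012] t6 -0.003 0.0125
0.185 25.46 yaw 0.1848 z 0.2197 F [-0.15 -0.96  0.52] M [-0.065 -0.132 -0.1  ] t6 -0.127 0.0128
0.2 25.76 yaw 0.1998 z 0.2197 F [ 0.31 -0.22  1.31] M [-0.029  0.005 -0.218] t6 -0.262 0.0125
0.212 26.06 yaw 0.2117 z 0.2197 F [0.53 0.11 1.34] M [ 0.029  0.024 -0.395] t6 -0.403 0.0121
held 28.56 yaw 0.212 z 0.2197 F [-1.02  0.99  1.62] M [ 0.204  0.224 -0.411] t6 -0.407 0.0125
(np.float32(-0.015301347), np.float32(324.27676), np.float32(251.43567), 1850)
```

The moment held at 0.41 N m for 2.5 s without creep. Now I'll press 7 mm and turn on.

```bash
python3 - <<'E'
from turn import *
z=np.load("z0.npy")[0]
sp(Y+.185,[p[0],p[1],z]); st("relax")
h=ctrl.move_l([p[0],p[1],z-.0072],frame=[np.pi,0,Y+.185],max_speed=.03,max_force=28); ctrl.hold(.1); st(("pressed",h))
q=[p[0],p[1],z-.0072]
for d in(.22,.26,.32,.40,.5,.6):
    sp(Y+d,q); ctrl.hold(.03); s=st(d)
    if s["torque"][2]<-.6: break
print(lean("w14"))
E
```

```text
relax 28.86 yaw 0.1862 z 0.2197 F [-1.34  0.56  0.56] M [ 0.16   0.259 -0.045] t6 -0.041 0.0123
('pressed', False) 29.35 yaw 0.186 z 0.2148 F [-4.42  0.72 10.54] M [ 0.193  0.811 -0.029] t6 -0.008 0.0126
0.22 29.63 yaw 0.2208 z 0.2147 F [-3.98  0.33 10.56] M [ 0.225  0.716 -0.077] t6 -0.072 0.0127
0.26 29.92 yaw 0.2609 z 0.2139 F [-3.3   0.82  7.17] M [ 0.216  0.524 -0.089] t6 -0.023 0.0127
0.32 30.2 yaw 0.3213 z 0.2137 F [-2.59  1.04  6.29] M [0.176 0.389 0.116] t6 0.094 0.0122
0.4 30.48 yaw 0.4014 z 0.2137 F [-0.56  1.03  5.73] M [0.151 0.329 0.152] t6 0.115 0.0121
0.5 30.77 yaw 0.5015 z 0.2137 F [-0.9   1.04  4.63] M [0.116 0.232 0.164] t6 0.131 0.0125
0.6 31.05 yaw 0.6014 z 0.2137 F [-0.93  0.15  4.99] M [0.094 0.154 0.17 ] t6 0.141 0.0126
(np.float32(0.007628441), np.float32(324.25012), np.float32(251.66722), 1827)
```

It passes the stop when pressed, with no resistance at 0.22–0.6 rad, which confirms that it was the first stop. I'll turn on to the wall.

```bash
python3 - <<'E'
from turn import *
z=np.load("z0.npy")[0]; q=[p[0],p[1],z-.0078]
d=.6
for d in list(np.arange(.7,1.0,.1))+list(np.arange(1.02,1.4,.03)):
    sp(Y+d,q); ctrl.hold(.03); s=st(round(d,3))
    if s["torque"][2]<-.3: break
print(d,lean("w15"))
E
```

```text
0.7 31.38 yaw 0.7014 z 0.2136 F [-1.13  0.79  8.1 ] M [0.065 0.215 0.089] t6 0.104 0.0125
0.8 31.67 yaw 0.8014 z 0.2139 F [-2.28  0.87  8.13] M [0.086 0.28  0.17 ] t6 0.108 0.0126
0.9 31.95 yaw 0.9012 z 0.2143 F [-2.5  -0.21 10.42] M [0.097 0.415 0.042] t6 0.05 0.0124
1.0 32.23 yaw 1.0013 z 0.2144 F [-2.52  0.44 10.85] M [0.064 0.481 0.113] t6 0.063 0.0127
1.02 32.52 yaw 1.0208 z 0.2145 F [-2.38  0.58 10.23] M [ 0.08   0.417 -0.037] t6 -0.037 0.0124
1.05 32.8 yaw 1.0509 z 0.2145 F [-2.37 -0.48 10.81] M [0.1   0.385 0.005] t6 -0.024 0.0128
1.08 33.08 yaw 1.0808 z 0.2146 F [-1.93  0.47 11.02] M [ 0.139  0.357 -0.059] t6 -0.024 0.0124
1.11 33.37 yaw 1.111 z 0.2145 F [-1.69  0.48 10.15] M [ 0.135  0.374 -0.02 ] t6 -0.024 0.0128
1.14 33.65 yaw 1.1409 z 0.2146 F [-2.44  0.47 11.08] M [ 0.088  0.387 -0.012] t6 -0.024 0.0127
1.17 33.93 yaw 1.1709 z 0.2146 F [-2.53  0.16 10.69] M [ 0.109  0.404 -0.012] t6 -0.024 0.0127
1.2 34.22 yaw 1.2009 z 0.2146 F [-2.54  0.56 10.51] M [ 0.136  0.385 -0.055] t6 -0.024 0.0126
1.23 34.5 yaw 1.2309 z 0.2146 F [-3.28  1.26 11.42] M [ 0.131  0.413 -0.007] t6 -0.024 0.0124
1.26 34.78 yaw 1.2609 z 0.2146 F [-2.27 -0.19 12.01] M [0.06  0.385 0.006] t6 -0.024 0.0127
1.29 35.07 yaw 1.2909 z 0.2146 F [-2.5   0.96 11.12] M [ 0.087  0.317 -0.008] t6 -0.024 0.0124
1.32 35.35 yaw 1.3208 z 0.2146 F [-2.2   0.47 10.63] M [ 0.123  0.395 -0.065] t6 -0.051 0.0125
1.35 35.63 yaw 1.3503 z 0.2146 F [-2.38  0.1  11.92] M [ 0.124  0.384 -0.222] t6 -0.214 0.0126
1.38 35.92 yaw 1.3792 z 0.2146 F [-2.09  0.3  10.64] M [ 0.048  0.399 -0.574] t6 -0.552 0.0128
1.3800000000000003 (np.float32(-0.025408864), np.float32(324.2101), np.float32(251.61241), 1837)
```

The wall is at about 1.33 rad, 1.15 rad past the stop. I'll ease off, let up and test the lift.

```bash
python3 - <<'E'
from turn import *
z=np.load("z0.npy")[0]; d=1.335
sp(Y+d,[p[0],p[1],z-.0078]); st("ease")
ctrl.move_l([p[0],p[1],z],max_speed=.04); ctrl.hold(.1); st("up0")
h=ctrl.move_l([p[0],p[1],z+.006],max_speed=.04,max_force=8); st(("up6",h))
if not h:
    h=ctrl.move_l([p[0],p[1],z+.03],max_speed=.05,max_force=8); st(("up30",h))
print(lean("w16"))
E
```

```text
ease 36.22 yaw 1.3356 z 0.2146 F [-1.29  1.21 10.88] M [ 0.056  0.377 -0.06 ] t6 -0.04 0.0125
up0 36.66 yaw 1.3355 z 0.2214 F [-1.53  0.78  7.38] M [ 0.044  0.112 -0.124] t6 -0.094 0.0124
('up6', False) 36.96 yaw 1.3351 z 0.2259 F [ 0.66 -0.35  2.65] M [-0.045 -0.363 -0.086] t6 -0.095 0.0123
('up30', False) 37.59 yaw 1.3351 z 0.2497 F [ 0.83 -0.54 -0.97] M [ 0.015 -0.086  0.001] t6 -0.0 0.0126
(np.float32(-0.00072157383), np.float32(324.12308), np.float32(251.4288), 1812)
```

View pics/w16.png

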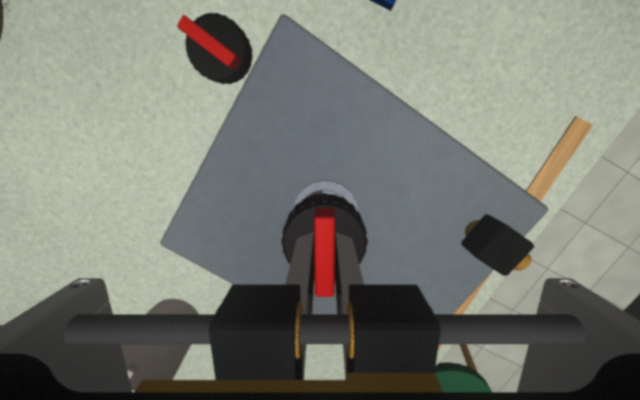

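The cap is clear: 30 mm up with no resistance, and it hangs at about −1 N. I'll lift it, go over the tray and check the tray's position there.

```bash
python3 - <<'E'
from turn import *
t=cv2.imread("pics/top0.png"); h=cv2.cvtColor(t,cv2.COLOR_BGR2HSV)
m=((h[...,0]>100)&(h[...,0]<125)&(h[...,1]>140)).astype(np.uint8); m[:190]=0; m[260:]=0; m[:,:185]=0;m[:,255:]=0
r=cv2.minAreaRect(cv2.findNonZero(m)); print(r, onz("top",r[0],.003),onz("top",r[0],.018)); print([onz("top",q,.018).round(3) for q in cv2.boxPoints(r)])
c=onz("top",r[0],.012)
ctrl.move_l([p[0],p[1],.31],max_speed=.2)
ctrl.move_pose([c[0],c[1],.26],[np.pi,0,Y+1.335]); ctrl.hold(.15)
s=st("over"); im=viewer.camera("wrist"); save("w17",im); np.save("c.npy",c)
for r in finder.regions_of("tray_in","wrist")[:2]: print(r["score"],r["point"],r["region"].sum(),onz("wrist",r["point"],.003,s))
o=viewer.camera("scene"); save("scene17",o)
E
```

```text
((217.97042846679688, 223.26116943359375), (46.72264099121094, 47.72184371948242), 87.70938873291016) [0.48246811 0.33530768 0.003     ] [0.48023897 0.33118436 0.018     ]
[array([0.55 , 0.413, 0.018]), array([0.557, 0.265, 0.018]), array([0.412, 0.252, 0.018]), array([0.405, 0.396, 0.018])]
over 39.5 yaw 1.333 z 0.2602 F [ 0.88  0.16 -0.11] M [-0.032 -0.108 -0.003] t6 -0.001 0.0127
0.75 [324.1, 166.5] 7505 [0.47403335 0.34532688 0.003     ]
0.69 [322.3, 229.8] 4564 [0.52011528 0.24935288 0.003     ]
```

View pics/w17.png

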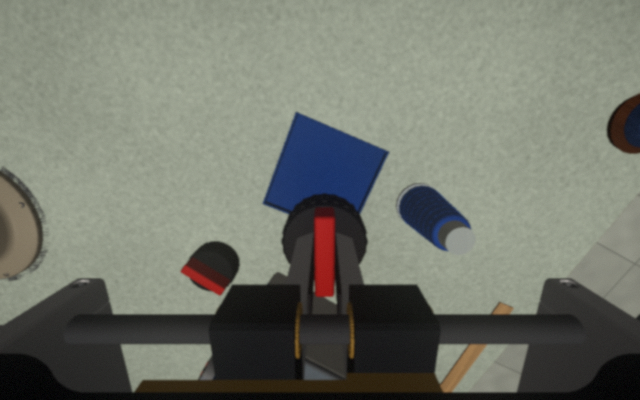

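View pics/scene17.png

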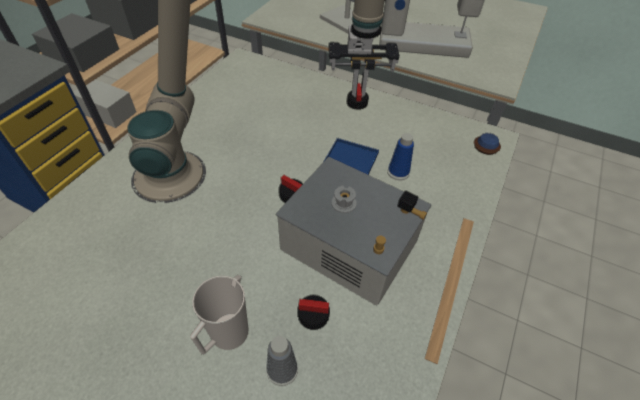

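The cap hangs upright in the gripper and the neck is bare at scene (345,197). The tray's corners are at (297,113), (388,152) and (264,203) in the wrist view. I'll compute the centre and set the cap down under force guard.

```bash
python3 - <<'E'
from turn import *
z0=np.load("z0.npy")[0]; c=np.load("c.npy"); s=ctrl.state()
t=onz("wrist",[326,177.5],.018,s); print("tray wrist",t,"top",c, [onz("wrist",q,.018,s).round(3) for q in([297,113],[388,152],[264,203])], "cone foot",onz("wrist",[418,200],.0,s))
g=(t[:2]+c[:2])/2; y=[np.pi,0,s["ee_rot"][2]]
zf=.003+z0-.1915; print(g,zf)
ctrl.move_l([g[0],g[1],zf+.02],frame=y,max_speed=.15); ctrl.hold(.1); st("low")
h=ctrl.move_l([g[0],g[1],zf-.006],max_speed=.02,max_force=2.5); s=st(("touch",h))
E
```

```text
tray wrist [0.48295663 0.33407198 0.018     ] top [0.48113062 0.33283368 0.012     ] [array([0.403, 0.398, 0.018]), array([0.548, 0.411, 0.018]), array([0.415, 0.253, 0.018])] cone foot [0.63562962 0.36704766 0.        ]
[0.48204363 0.33345283] 0.03118612501443646
low 41.29 yaw 1.3335 z 0.0521 F [-0.54 -1.39 -1.56] M [ 0.002 -0.078 -0.043] t6 0.0 0.0124
('touch', True) 42.24 yaw 1.3335 z 0.0308 F [-0.25 -0.35  4.11] M [ 0.003 -0.126 -0.001] t6 -0.0 0.0123
```

```bash
python3 - <<'E'
from turn import *
s=ctrl.state(); x,y,z=s["tool_pos"]
ctrl.move_l([x,y,z+.0004],max_speed=.02); st("eased")
ctrl.gripper_to(.04); st("open")
ctrl.move_l([x,y,.12],max_speed=.1); ctrl.move_l([x,y,.25],max_speed=.25)
ctrl.move_pose([.36,.2,.36],[np.pi,0,.48]); ctrl.hold(.1); st("away")
save("top20",cv2.resize(viewer.camera("top")[80:280,120:520],None,fx=2,fy=2)); save("scene20",viewer.camera("scene")); save("w20",viewer.camera("wrist"))
E
```

```text
eased 42.49 yaw 1.3335 z 0.0309 F [-0.04 -0.15  0.52] M [ 0.042 -0.122 -0.004] t6 0.001 0.0124
open 43.12 yaw 1.3335 z 0.0312 F [ 0.23 -0.08 -0.53] M [-0.038 -0.092  0.035] t6 -0.0 0.0403
away 45.78 yaw 1.3365 z 0.3583 F [ 1.19 -0.33  0.17] M [-0.007 -0.148 -0.013] t6 0.001 0.0401
```

View pics/top20.png

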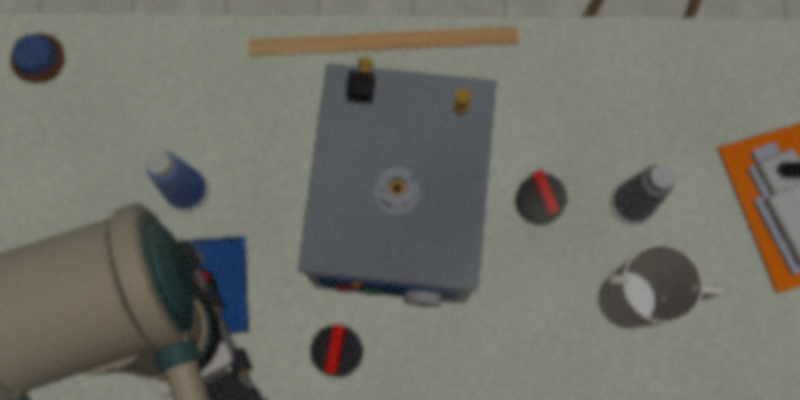

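View pics/scene20.png

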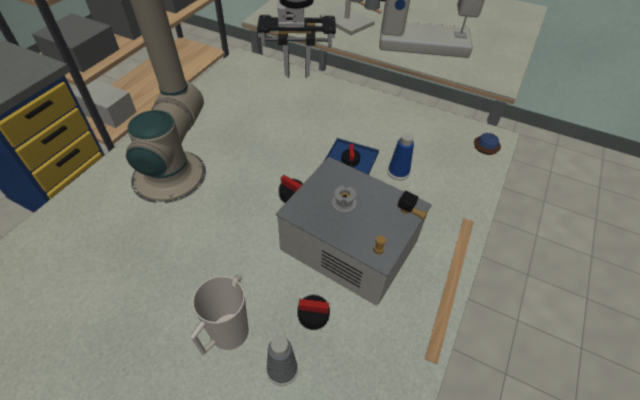

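View pics/w20.png

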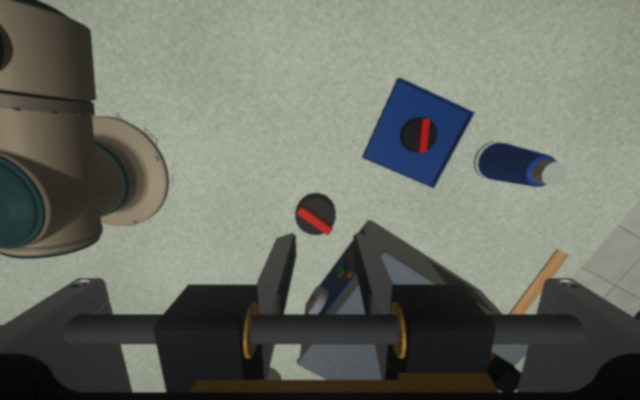

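The cap stands upright in the middle of the tray: wrist (420,134), scene (351,155). The neck is bare, the jug and cones are where they were, and the gripper touches nothing.

```bash
python3 - <<'E'
from station import ctrl
ctrl.sign_off(); print(ctrl.state()["clock"])
E
```

```text
the job is handed in; nothing more can be done
the job is handed in; nothing more can be done
```

The cap is off the boiler and standing right way up in the middle of the blue tray. I handed the job in at about 46 s of the 64 s.

**What I did**
- I turned the cap anticlockwise to its first stop and held it there for 2.5 s at about 0.4 N m.
- I pressed it down and turned it on to the wall, let it up, and lifted it straight off with no resistance.
- I lowered it into the tray under a force guard; it touched at about 4 N.

**Last checks:** the pictures show the neck bare, the cap upright in the tray, and the jug and cones where they were. The gripper is open and clear of everything.

**What disagreed with the description**
- **Early stop:** the first stop came only about 0.18 rad from where the cap started, not 0.5–1.0. The first touch reached about 0.8 N m before I eased off.
- **Checking the stop:** I turned the cap back clockwise about 1 rad to look for another end and found none. The stop came up at the same angle on every approach, gave way only when I pressed, and the open gripper met nothing there. I took it as the true stop.
- **Press:** at the stop I reached only about 5 mm and 10 N, rising to 6 mm as I turned on, against the 6–8 mm and 12–16 N described.
- **Wall:** it came about 1.15 rad past the stop, slightly more than the 0.9–1.1 described.

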